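# Unpack the field meters and fill the jar of feet

## Robot

A 6-joint arm with a two-finger parallel gripper is mounted at the origin on a cart in front of the work surface, level with it; the furniture and walls round the work are solid. World frame = base frame: x ahead of the robot, y to its left, z up, the work surface at z = 0. Lengths are in mm, angles in rad, forces in N, time in s.
With the tool pointing down it reaches from about 325 to 900 mm from the base axis. Payload 3.5 kg.
Tool frame: the origin (TCP) lies midway between the tips of the shut fingers; the grasp point (between the pads) lies grip_point_offset behind it (grip_point_offset is the distance from the TCP to the grasp point, in mm); x points along the fingers, z is the direction in which the jaws open and shut, and the axes are right-handed (so a half turn about x gives the same grasp; the last joint's range is limited). The gripper opens to 85 mm and grips with 20 to 120 N. Pads are 22 mm wide; open, the fingers measure 114 mm over their backs; the gripper's body (76 mm by 85 mm) begins 54 mm behind the grasp point. The pads swing forward as they close: fully open they stand 13 mm farther back than shut.
Start: joints at [-1.333, 0.276, -0.026, 1.268, 0, 1.467], TCP at [208.889, -589.056, 231.313] pointing down, gripper open.
Joint ranges: [-3.12, 3.12], [-0.85, 1.88], [-1.08, 1.24], [-1.95, 2.15], [-1.57, 1.53], [-3.14, 3.14]. Speed limits (rad/s): [2.57, 2.57, 3.14, 3.14, 3.14, 3.14].

## Interface

Orientations are given as a rotation vector (axis times angle).
In Python, from rig import * gives the robot as it stands. The module is installed in compiled form; this text tells all that it offers.
- The arm moves only by the tool move_arm, never from a script. Its argument "increments" is a list of rows, each a list of 2 entries, a list of its own where there are three numbers: the shift along the tool's x, y, z in m, then the turn, a rotation vector about the tool's x, y, z in degrees. In form: [[[x, y, z], [rx, ry, rz]], ...]. A call has 1 to 20 rows; each row is the pose to reach, as a shift and turn from the pose commanded when the call began, along the tool's axes at that moment; what a row does not reach only later rows make up. A row lasts 1/8 s, in which the tool goes at most 62.5 mm and 10.7 degrees, less where a joint would pass 70% of its speed; a pose out of reach is approached as far as the arm can. A call with a gripper value outside its range is refused whole. "gripper" is the closure in counts, from 0 (fully open) to 255 (shut), set as the call begins (left out, the last holds). The fingers move at their own pace and stop on an object; "force" is the grip in N (left out, the last holds). Time passes only in rows, so rows that repeat a pose let the fingers close. It gives the time, the measured TCP pose, the force and the opening at its end, in the units of the state.
- state(): the state, without advancing time (a new reading comes with each control period).
- snapshot(name): name is "scene" or "top"; returns a dict with "pixels" (420x560x3 uint8, blue, green, red), "K" (3x3 intrinsics, pixels), "dist_coeffs" ([k1, k2, p1, p2, k3] as OpenCV has them; the pictures are not rectified), "camera_from_world" (4x4, takes a point from world to camera coordinates). Camera axes: x right, y down, z forward; pixel columns grow to the right and rows downward; lengths in mm; the calibration is good to about 2 mm. A picture is of the moment at which its call begins. There is no depth.
- sign_off(): hands the job in, once; it reports no verdict.
The state is a dict: "time": time; "qpos": joint angles; "dq": joint speeds; "effort": joint torques, N m; "tool_pos": TCP position; "orientation": TCP orientation; "contact_force": force on the tool from outside, world axes, zero at the start; "ft_torque": the same for the moment, N m; "grip_width": opening from 0.0 (shut) to 1.0 (fully open).
Only numpy, scipy, OpenCV 4.12 (cv2) and the standard library are available. Lean on these libraries where they do the work, as an engineer would, in place of code of your own. Each camera call takes 0.05 s, during which the arm holds its last target. There are 200 camera calls.

## Task

Get the bench ready for fitting new feet to the field meters. Tip the blue feet out of the scoop through the orange funnel into the jar, all of them, and set the empty scoop back down upright on the worktop. Take every meter out of the black foam by lifting its free end first (the other end is tucked under the foam's lip), turn it over, and lay it face down on the pads of the rest, one to a place, centred and lined up with it; do not drop a meter, and leave the roll of amber tape beside the rest alone.

Things in the scene. Friction and masses are not known exactly. Their poses are not given: they have to be found in the camera images.
- foam: fixed black foam insert on the worktop, 168 (x) x 206 (y) x 58 (z) mm. Origin under its centre, x along its two pockets, z up. A meter lies along x in a pocket, its +x end tucked against the far wall (inner face x = +59 mm) under a lip reaching 8 mm over the pocket (underside z = 49, top z = 58 mm). Its -x end is the free end
- pocket0 (a point): middle of the floor of one pocket (foam frame 0, +50, 24 mm). At the free end stands a wall only 50 mm wide (x = -58.5 to -80.5, top z = 45 mm). From the free end to x = -3 mm the meter's sides are open to fingers: the floor is 50 mm wide there, beside it the foam is 8 mm high, 50 mm between the pockets' floors. Beyond x = -3 the sides are walled to z = 45 mm, 1.5 mm clear
- pocket1 (a point): the same for the other pocket (foam frame 0, -50, 24 mm)
- meter0: yellow and black hand field meter, a block 112 (x) x 62 (y) x 22 (z) mm (its keys and screen frame stand up to 4 mm higher), 0.16 kg. Origin at the centre of its back, z points out of its face (screen and keys). It starts face up in a pocket of the foam, or is absent
- meter1: a second meter like meter0, or absent
- rest: fixed rest with a 136 (x) x 176 (y) x 6 mm aluminium base; origin under its centre, x along its places, z up. Two places at y = +50 and y = -50 mm; each place has two white, rubber-topped pads 18 (x) x 40 (y) mm at x = +36 and x = -36 mm, top z = 32 mm, so a meter laid along x overhangs the pads by 11 mm at either side, which leaves the fingers room
- place0 (a point): centre of one place of the rest, at the height of the pads' tops (rest frame 0, +50, 32 mm)
- place1 (a point): centre of the other place of the rest (rest frame 0, -50, 32 mm)
- jar: fixed clear jar, 78 mm outer diameter, 78 mm tall, on a dark disc, with an orange funnel in its neck: mouth 122 mm wide inside at z = 136 mm, throat 54 mm wide inside from z = 82 to z = 66 mm. Origin under its centre, z up
- jar_floor (a point): centre of the jar's inner floor
- funnel_mouth (a point): centre of the funnel's rim
- scoop: loose aluminium scoop, 0.22 kg, 60 mm wide, standing upright on the worktop. Origin under its middle, x towards its open nose (tip at x = +63 mm), z up. Side walls 34 mm high, closed rear wall at x = -54 mm, floor 4 mm thick
- scoop_handle (a point): middle of the scoop's black handle bar, which runs along the scoop's x from -57 to +43 mm above its middle; bar 14 mm wide (scoop y), 18 mm high, its centre 81 mm above the scoop's underside
- scoop_nose (a point): the lip of the scoop's open nose, over which the feet slide out (scoop frame 63, 0, 5 mm)
- foot0: blue nylon foot, stepped square block 18 x 18 x 14 mm, 12 g, origin at the centre of its underside; starts in the scoop, or is absent
- foot1: like foot0, or absent
- foot2: like foot0, or absent
- foot3: like foot0, or absent
- foot4: like foot0, or absent
- tape: roll of amber tape lying flat, 68 mm across, 19 mm high, origin under its centre; a bystander, not to be moved

How it is judged (in metres and radians):
At the end, for the whole second after the job is handed in: Every foot lies in the jar, below 75 mm; every meter lies still, face down (within 8 degrees) on the pads, centre within 18 mm of a place's centre, length within 0.15 rad of the rest's x; the scoop stands upright (within 0.1 rad) on the worktop. All released (horizontal distance between each of foot0, foot1, foot2, foot3, foot4 and jar_floor below 0.037 m and z of foot0 in the frame of jar between 0 and 0.075 m and z of foot1 in the frame of jar between 0 and 0.075 m and z of foot2 in the frame of jar between 0 and 0.075 m and z of foot3 in the frame of jar between 0 and 0.075 m and z of foot4 in the frame of jar between 0 and 0.075 m and angle between each of meter0, meter1's own z axis and vertical above 3 rad and angle between the x axis of each of meter0, meter1 and the x axis of rest, either way round below 0.15 rad and linear speed of each of meter0, meter1 below 0.02 m/s and z of meter0 in the frame of rest between 0.048 and 0.06 m and (horizontal distance between meter0 and place0 below 0.018 m or horizontal distance between meter0 and place1 below 0.018 m) and z of meter1 in the frame of rest between 0.048 and 0.06 m and (horizontal distance between meter1 and place0 below 0.018 m or horizontal distance between meter1 and place1 below 0.018 m) and angle between scoop's own z axis and vertical below 0.1 rad and height (world z) of scoop between -0.008 and 0.008 m); the robot touches nothing.
It fails at once if the roll of amber tape is moved more than 30 mm (distance of tape from where it was at the start of the episode above 0.03 m).
It fails at once if a meter is dropped (falls free, faster than 1.1 m/s) (linear speed of meter0 above 1.1 m/s and contact force between the fingers and meter0 below 0.1 N).
It fails at once if a meter is dropped (falls free, faster than 1.1 m/s) (linear speed of meter1 above 1.1 m/s and contact force between the fingers and meter1 below 0.1 N).
Of meter0, meter1 only 1 to 2 are there at a start; the rules pass over those that are not, and their reading is None.
Of foot0, foot1, foot2, foot3, foot4 only 3 to 5 are there at a start; the rules pass over those that are not, and their reading is None.
At some moment in a run one of scoop may be knocked a few centimetres aside while the robot is not near it.
It also fails if it takes over 210 s, if anything falls off the work surface, if the arm or the gripper's body presses on something with over 40 N, if the wrist force passes 120 N, or if a joint passes its speed limit or range.

## Working session

There is one attempt and no reset: what is moved stays moved. The work goes in short steps, Python scripts to look and compute and a tool call to move; the robot and the scene stay as the last step left them, time stands still between calls to the robot, and variables do not carry over. Pictures are saved under pics/ and viewed, about 12 in all and at most 16, crops included, and the job is handed in when it is done.

Besides the shell and the picture viewer there is one more tool, called after "Emit:" by a JSON object that holds its "fn" and its "kwargs". move_arm: Moves the arm, as the interface text tells. Its arguments: {"type":"object","properties":{"increments":{"type":"array","items":{"type":"array"}},"gripper":{"type":"number"},"force":{"type":"number"}},"required":["increments"]}

```bash
mkdir -p pics
python3 - <<'E'
from rig import *
import cv2
s=state();print(s)
for n in("scene","top"):
    d=snapshot(n);cv2.imwrite(f"pics/{n}0.png",d["pixels"]);print(n,d["K"],d["dist_coeffs"],d["camera_from_world"])
E
```

```text
{'time': 0.0, 'qpos': array([-1.33340443e+00,  2.77173594e-01, -2.79104975e-02,  1.26798850e+00,
        1.68455643e-05,  1.46740107e+00]), 'dq': array([-1.12624114e-05,  9.72022565e-04,  8.34039068e-04, -1.35680302e-03,
       -5.07672965e-05,  6.62069459e-04]), 'effort': array([-2.54163015e-04, -4.45506120e+01,  2.95206535e+01,  1.65235181e-02,
       -9.02632200e-05,  1.48019890e-06]), 'tool_pos': array([ 208.70514088, -588.28898847,  230.1205393 ]), 'orientation': array([ 0.95608645,  1.35311312, -0.95358605]), 'contact_force': array([0.84604626, 0.68914507, 0.06184615]), 'ft_torque': array([-0.02121765,  0.03057635, -0.05939524]), 'grip_width': 1.0006980249881265}
scene [[420.92741673   0.         278.04437691]
 [  0.         420.92741673 205.99717562]
 [  0.           0.           1.        ]] [-0.06903944  0.          0.          0.          0.        ] [[-4.84212216e-01 -8.74908527e-01  8.57900634e-03  2.31841035e+02]
 [-6.44288528e-01  3.49908921e-01 -6.80041204e-01  4.47068797e+02]
 [ 5.91971977e-01 -3.34811614e-01 -7.33123701e-01  1.01952423e+03]
 [ 0.00000000e+00  0.00000000e+00  0.00000000e+00  1.00000000e+00]]
top [[391.29983952   0.         280.59293683]
 [  0.         391.29983952 206.63841699]
 [  0.           0.           1.        ]] [-0.08920655  0.          0.          0.          0.        ] [[ 1.05222927e-02 -9.99892403e-01 -1.02207392e-02 -6.01711178e+01]
 [-9.95352393e-01 -9.49495362e-03 -9.58303695e-02  5.79640576e+02]
 [ 9.57230130e-02  1.11815925e-02 -9.95345205e-01  1.01080523e+03]
 [ 0.00000000e+00  0.00000000e+00  0.00000000e+00  1.00000000e+00]]
```

View pics/scene0.png

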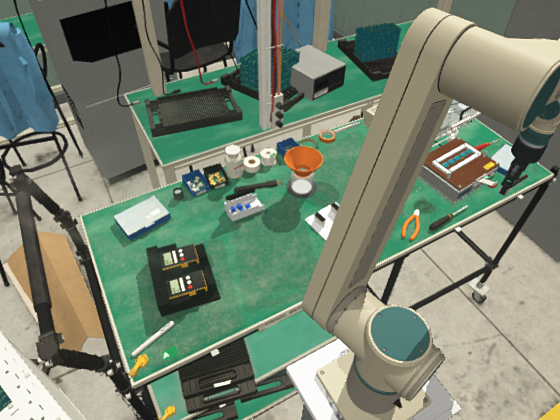

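View pics/top0.png

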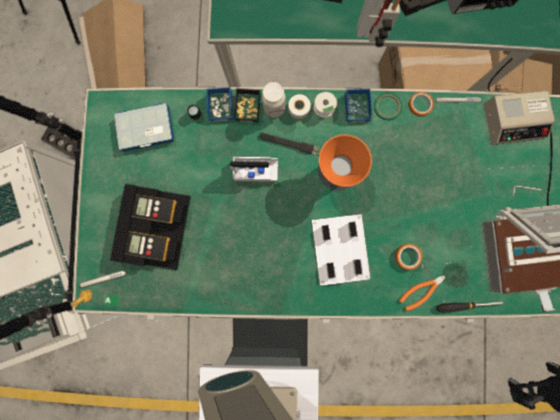

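```bash
cat > h.py <<'E'
from rig import *
import cv2,numpy as np
from scipy.spatial.transform import Rotation as R
def ray(d,uv,z):
    uv=np.array(uv,float).reshape(-1,1,2)
    n=cv2.undistortPoints(uv,d["K"],np.array(d["dist_coeffs"])).reshape(-1,2)
    T=np.array(d["camera_from_world"]);Rm=T[:3,:3];c=-Rm.T@T[:3,3]
    v=np.c_[n,np.ones(len(n))]@Rm
    return c+v*((z-c[2])/v[:,2])[:,None]
def proj(d,P):
    T=np.array(d["camera_from_world"])
    return cv2.projectPoints(np.array(P,float).reshape(-1,1,3),cv2.Rodrigues(T[:3,:3])[0],T[:3,3],d["K"],np.array(d["dist_coeffs"]))[0].reshape(-1,2)
def crop(d,x0,y0,x1,y1,s,fn):
    cv2.imwrite("pics/"+fn,cv2.resize(d["pixels"][y0:y1,x0:x1],None,fx=s,fy=s,interpolation=cv2.INTER_CUBIC))
E
python3 - <<'E'
from h import *
d=snapshot("top");a=d["pixels"]
im=np.vstack([np.hstack([cv2.resize(a[175:280,100:200],None,fx=4,fy=4,interpolation=2),cv2.resize(a[205:290,300:400],(400,420),interpolation=2)[:420] if 0 else cv2.resize(a[200:305,300:400],None,fx=4,fy=4,interpolation=2)])])
cv2.imwrite("pics/c1.png",im)
d=snapshot("scene")
crop(d,140,130,340,280,4,"c2.png")
E
```

```text
(no output)
```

View pics/c1.png

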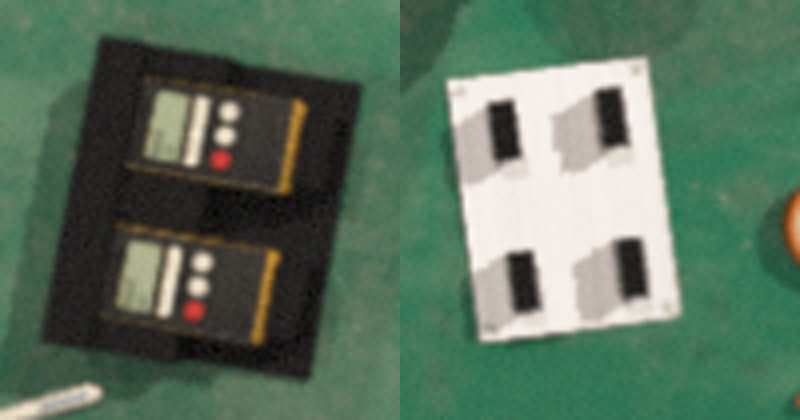

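View pics/c2.png

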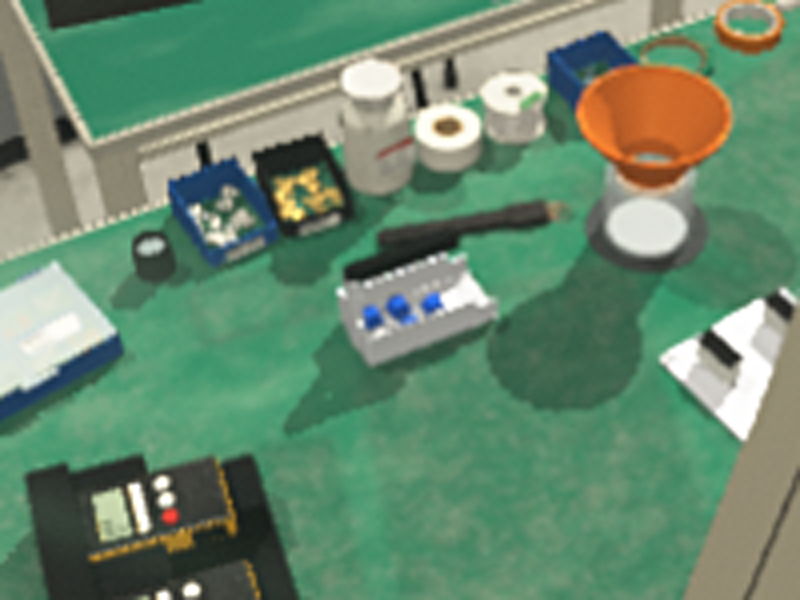

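Run:
```python
from h import *
d=snapshot("top")
crop(d,225,125,385,215,5,"c3.png")
np.set_printoptions(precision=1,suppress=True)
r=lambda p,ox,oy,z,dx=0:ray(d,[(ox+(u-dx)/4,oy+v/4) for u,v in p],z)
P=r([(447,80),(648,57),(682,318),(480,343)],300,200,6,400);print("rest",P,P.mean(0),[np.linalg.norm(P[i]-P[i-1]) for i in range(4)])
P=r([(505,130),(612,117),(632,268),(524,282)],300,200,32,400);print("pads",P,P.mean(0),[np.linalg.norm(P[i]-P[i-1]) for i in range(4)])
P=r([(362,85),(308,380)],100,175,8);print("foam R",P)
for z in(45,58):print("foam L",z,r([(100,38),(43,342)],100,175,z))
P=r([(306,100),(290,192)],100,175,46);print("m top end",P,P.mean(0))
P=r([(280,252),(262,343)],100,175,46);print("m bot end",P,P.mean(0))
a=d["pixels"];hsv=cv2.cvtColor(a,cv2.COLOR_BGR2HSV)
m=cv2.inRange(hsv,(3,150,120),(16,255,255));m[:,:300]=0;m[200:]=0;m[:130]=0;m[:,390:]=0
c=max(cv2.findContours(m,0,2)[0],key=cv2.contourArea);e=cv2.fitEllipse(c);print("funnel",e,ray(d,[e[0]],137))
print(R.from_rotvec(state()["orientation"]).as_matrix())
```

```text
rest [[ 546.9 -138.6    6. ]
 [ 563.7 -274.8    6. ]
 [ 388.7 -296.7    6. ]
 [ 371.4 -161.4    6. ]] [ 467.7 -217.9    6. ] [np.float64(176.95018833657332), np.float64(137.26209057928907), np.float64(176.31565440580994), np.float64(136.43387552127703)]
pads [[ 512.7 -175.    32. ]
 [ 521.8 -245.6   32. ]
 [ 423.3 -258.3   32. ]
 [ 413.7 -187.6   32. ]] [ 467.9 -216.6   32. ] [np.float64(99.75002625887673), np.float64(71.11133433363399), np.float64(99.37416352715604), np.float64(71.3462953502724)]
foam R [[608.2 192.2   8. ]
 [408.  223.    8. ]]
foam L 45 [[634.  362.1  45. ]
 [431.6 391.7  45. ]]
foam L 58 [[632.1 356.6  58. ]
 [432.3 385.8  58. ]]
m top end [[593.4 219.9  46. ]
 [532.6 228.4  46. ]] [563.  224.1  46. ]
m bot end [[493.3 233.7  46. ]
 [434.  243.7  46. ]] [463.7 238.7  46. ]
funnel ((344.5971984863281, 160.39999389648438), (50.6346321105957, 52.016902923583984), 107.8666000366211) [[ 682.8 -208.3  137. ]]
[[-0.   0.9  0.3]
 [ 0.   0.3 -0.9]
 [-1.   0.  -0. ]]
```

View pics/c3.png

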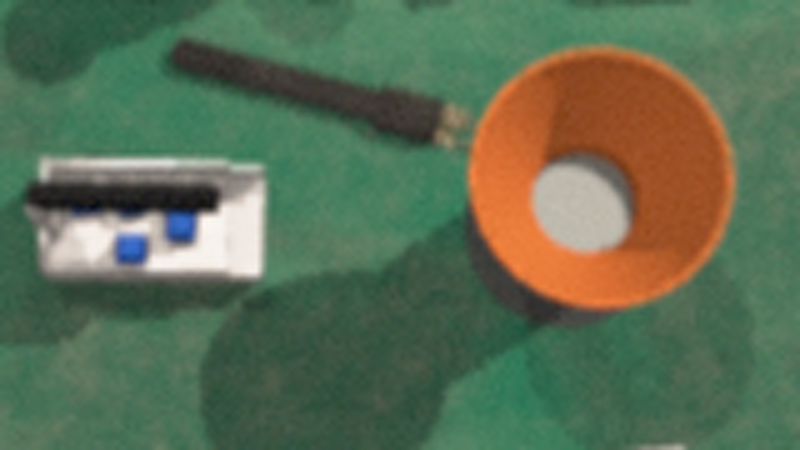

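```bash
cat >> h.py <<'E'
def frame(x,z):
    x=np.array(x,float);x/=np.linalg.norm(x);z=np.array(z,float);z-=x*(x@z);z/=np.linalg.norm(z)
    return np.c_[x,np.cross(z,x),z]
def go(p,Rt,name="",p0=None,R0=None,grip=0):
    "increment from current measured pose to TCP target p (mm), or grasp point if grip"
    s=state();p0=s["tool_pos"] if p0 is None else p0;R0=R.from_rotvec(s["orientation"]).as_matrix() if R0 is None else R0
    p=np.array(p,float)+ (Rt[:,0]*grip)
    sh=R0.T@(p-p0)/1000;rv=R.from_matrix(R0.T@Rt).as_rotvec(degrees=True)
    print(name,np.round(sh,4).tolist(),np.round(rv,1).tolist(),"tcp",p.round(0));return p,Rt
E
python3 - <<'E'
from h import *
import rig
print([n for n in dir(rig) if n[0]!='_'],grip_point_offset)
d=snapshot("top")
P=ray(d,[(225+u/5,125+v/5) for u,v in [(28,196),(218,198)]],90);print(P,P.mean(0),np.linalg.norm(P[0]-P[1]))
Q=ray(d,[(225+u/5,125+v/5) for u,v in [(40,280),(265,282)]],17);print(Q)
sc=snapshot("scene");print((proj(sc,P)-[140,130])*4)
print(R.from_rotvec(state()["orientation"]).as_matrix().round(3))
g=P.mean(0);g[2]=81;f=P[1]-P[0];f[2]=0;f/=np.linalg.norm(f);l=np.radians(30)
xd=np.cos(l)*np.array([0,0,-1])+np.sin(l)*f
for s in(1,-1):
    Rt=frame(xd,s*np.array([-f[1],f[0],0]))
    go(g-Rt[:,0]*120,Rt,"above%d"%s,grip=grip_point_offset)
E
```

```text
['Unreachable', 'grip_point_offset', 'sign_off', 'snapshot', 'state'] 18.700000000000003
[[680.82914719  72.52573907  90.        ]
 [680.46042547 -23.67696548  90.        ]] [680.64478633  24.42438679  90.        ] 96.20341115673713
[[649.68511566  75.2697443   17.        ]
 [649.57913328 -46.51765726  17.        ]]
[[349.54416386 269.38715002]
 [458.22028353 228.93963409]]
[[-0.     0.942  0.334]
 [ 0.     0.334 -0.942]
 [-1.     0.    -0.001]]
above1 [0.0626, 0.6668, -0.468] [-68.6, -18.4, -26.1] tcp [681.  75. 169.]
above-1 [0.0626, 0.6668, -0.468] [106.9, -28.7, 20.2] tcp [681.  75. 169.]
```

Emit:
{"fn": "move_arm", "kwargs": {"increments": [[[0.06, 0.667, -0.468], [-68.6, -18.4, -26.1]], [[0.06, 0.667, -0.468], [-68.6, -18.4, -26.1]], [[0.06, 0.667, -0.468], [-68.6, -18.4, -26.1]], [[0.06, 0.667, -0.468], [-68.6, -18.4, -26.1]], [[0.06, 0.667, -0.468], [-68.6, -18.4, -26.1]], [[0.06, 0.667, -0.468], [-68.6, -18.4, -26.1]], [[0.06, 0.667, -0.468], [-68.6, -18.4, -26.1]], [[0.06, 0.667, -0.468], [-68.6, -18.4, -26.1]], [[0.06, 0.667, -0.468], [-68.6, -18.4, -26.1]], [[0.06, 0.667, -0.468], [-68.6, -18.4, -26.1]], [[0.06, 0.667, -0.468], [-68.6, -18.4, -26.1]], [[0.06, 0.667, -0.468], [-68.6, -18.4, -26.1]], [[0.06, 0.667, -0.468], [-68.6, -18.4, -26.1]], [[0.06, 0.667, -0.468], [-68.6, -18.4, -26.1]], [[0.06, 0.667, -0.468], [-68.6, -18.4, -26.1]], [[0.06, 0.667, -0.468], [-68.6, -18.4, -26.1]], [[0.06, 0.667, -0.468], [-68.6, -18.4, -26.1]], [[0.06, 0.667, -0.468], [-68.6, -18.4, -26.1]], [[0.06, 0.667, -0.468], [-68.6, -18.4, -26.1]]], "gripper": 0, "force": 60}}

```text
time: 2.72
tool_pos: [680.9, 74.5, 171.7]
orientation: [-0.408, 1.532, -0.413]
contact_force: [-0.5, 1.0, 0.5]
grip_width: 1.001
```

Run:
```python
from h import *
o=cv2.imread("pics/scene0.png");d=snapshot("scene")
for a in(o,d["pixels"]):
    h=cv2.cvtColor(a,cv2.COLOR_BGR2HSV);m=cv2.inRange(h,(108,150,100),(128,255,255))[185:230,215:275]
    n,_,st,c=cv2.connectedComponentsWithStats(m);print([(c[i].round(1).tolist(),st[i,4]) for i in range(1,n)])
crop(d,180,120,340,240,5,"d1.png")
```

```text
[([24.2, 21.6], np.int32(23)), ([32.5, 20.4], np.int32(13)), ([17.5, 23.7], np.int32(15))]
[]
```

View pics/d1.png

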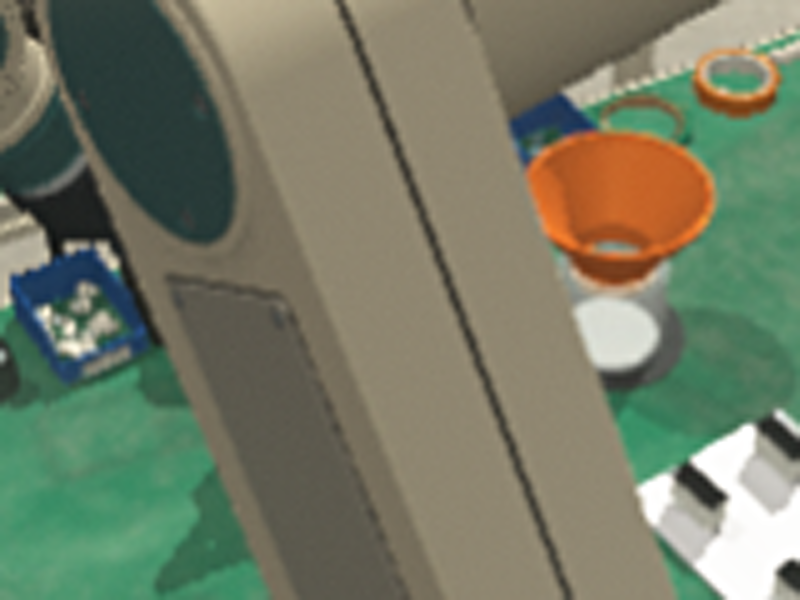

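Run:
```python
from h import *
d=snapshot("top")
crop(d,205,125,365,215,5,"d2.png")
```

```text
(no output)
```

View pics/d2.png

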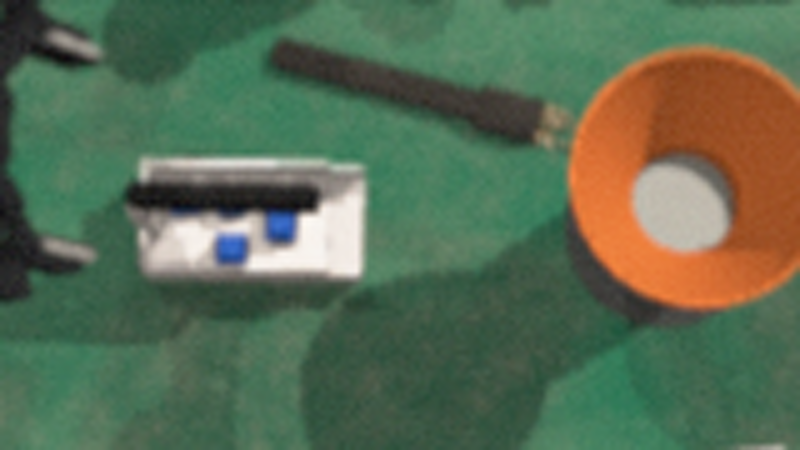

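Emit:
{"fn": "move_arm", "kwargs": {"increments": [[[0.03, 0, 0], [0, 0, 0]], [[0.06, 0, 0], [0, 0, 0]], [[0.09, 0, 0], [0, 0, 0]], [[0.11, 0, 0], [0, 0, 0]], [[0.12, 0, 0], [0, 0, 0]], [[0.122, 0, 0], [0, 0, 0]], [[0.122, 0, 0], [0, 0, 0]]]}}

```text
time: 3.7
tool_pos: [681.6, 14.3, 66.4]
orientation: [-0.408, 1.531, -0.413]
contact_force: [0.5, 0.5, 0.4]
grip_width: 1.001
```

Emit:
{"fn": "move_arm", "kwargs": {"increments": [[[0, 0, 0], [0, 0, 0]], [[0, 0, 0], [0, 0, 0]], [[0, 0, 0], [0, 0, 0]], [[0, 0, 0], [0, 0, 0]], [[0, 0, 0], [0, 0, 0]], [[0, 0, 0], [0, 0, 0]], [[0, 0, 0], [0, 0, 0]], [[0, 0, 0], [0, 0, 0]], [[0, 0, 0], [0, 0, 0]]], "gripper": 255, "force": 80}}

```text
time: 4.82
tool_pos: [681.1, 14.0, 65.7]
orientation: [-0.408, 1.532, -0.413]
contact_force: [1.8, 1.0, -1.3]
grip_width: 0.151
```

Run:
```python
from h import *
s=state();p0=s["tool_pos"];R0=R.from_rotvec(s["orientation"]).as_matrix()
nose=np.array([680.6,-45.6,5.]);
def rel(n,th):
    T=R.from_rotvec([-th,0,0],degrees=True).as_matrix()  # -y dips: rotate about x
    return n+T@(p0-nose),T@R0
print((R.from_rotvec([60,0,0],degrees=True).as_matrix()@[0,-1,0]))
n=np.array([683,-193,152.])
go(p0+[0,0,147],R0,"lift",p0,R0)
A=rel(n,0);go(*A,"over",p0,R0)
for th in(20,35,45,55,65,75,82):
    T=R.from_rotvec([th,0,0],degrees=True).as_matrix()
    go(n+T@(p0-nose),T@R0,"t%d"%th,*A)
```

```text
[ 0.        -0.5       -0.8660254]
lift [-0.1273, -0.0735, 0.0001] [0.0, 0.0, 0.0] tcp [681.  14. 213.]
over [-0.0536, -0.2011, 0.0029] [0.0, 0.0, 0.0] tcp [ 683. -133.  213.]
t20 [-0.0023, -0.0294, 0.0001] [-0.0, 0.1, 20.0] tcp [ 683. -158.  229.]
t35 [0.0027, -0.0511, 0.0001] [-0.0, 0.1, 35.0] tcp [ 683. -179.  236.]
t45 [0.0091, -0.0645, 0.0002] [-0.0, 0.1, 45.0] tcp [ 683. -194.  237.]
t55 [0.0177, -0.0765, 0.0002] [-0.1, 0.2, 55.0] tcp [ 683. -209.  236.]
t65 [0.0283, -0.0869, 0.0003] [-0.1, 0.2, 65.0] tcp [ 683. -223.  232.]
t75 [0.0405, -0.0953, 0.0003] [-0.1, 0.2, 75.0] tcp [ 683. -236.  225.]
t82 [0.0498, -0.0999, 0.0003] [-0.1, 0.2, 82.0] tcp [ 683. -245.  219.]
```

Emit:
{"fn": "move_arm", "kwargs": {"increments": [[[-0.02, -0.012, 0], [0, 0, 0]], [[-0.05, -0.029, 0], [0, 0, 0]], [[-0.08, -0.046, 0], [0, 0, 0]], [[-0.11, -0.0635, 0], [0, 0, 0]], [[-0.127, -0.0735, 0], [0, 0, 0]], [[-0.127, -0.0735, 0], [0, 0, 0]], [[-0.115, -0.095, 0], [0, 0, 0]], [[-0.1, -0.12, 0.001], [0, 0, 0]], [[-0.085, -0.147, 0.001], [0, 0, 0]], [[-0.07, -0.173, 0.002], [0, 0, 0]], [[-0.06, -0.19, 0.003], [0, 0, 0]], [[-0.054, -0.201, 0.003], [0, 0, 0]], [[-0.054, -0.201, 0.003], [0, 0, 0]], [[-0.054, -0.201, 0.003], [0, 0, 0]]]}}

```text
time: 6.58
tool_pos: [683.5, -132.3, 212.7]
orientation: [-0.408, 1.532, -0.412]
contact_force: [-0.5, 0.6, -2.1]
grip_width: 0.149
```

Run:
```python
from h import *
d=snapshot("top")
a=d["pixels"][125:215,245:405];b=snapshot("scene")["pixels"][120:220,200:360]
cv2.imwrite("pics/d3.png",np.vstack([cv2.resize(a,(560,315),interpolation=2),cv2.resize(b,(560,285),interpolation=2)]));print(state()["tool_pos"],state()["contact_force"],state()["grip_width"])
```

```text
[ 683.66147765 -132.13531405  212.91480486] [-0.57167622  0.397064   -2.00115505] 0.1521319423086632
```

View pics/d3.png

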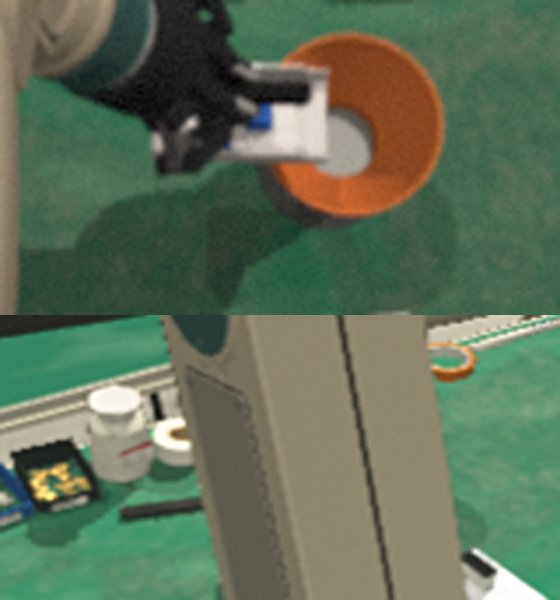

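Emit:
{"fn": "move_arm", "kwargs": {"increments": [[[-0.001, -0.015, 0], [0, 0, 10]], [[-0.0023, -0.0294, 0], [0, 0, 20]], [[0.001, -0.042, 0], [0, 0, 28]], [[0.0027, -0.051, 0], [0, 0, 35]], [[0.0027, -0.051, 0], [0, 0, 35]], [[0.006, -0.058, 0], [0, 0, 40]], [[0.009, -0.0645, 0], [0, 0, 45]], [[0.009, -0.0645, 0], [0, 0, 45]], [[0.0135, -0.0705, 0], [0, 0, 50]], [[0.0177, -0.0765, 0], [0, 0, 55]], [[0.0177, -0.0765, 0], [0, 0, 55]], [[0.023, -0.082, 0], [0, 0, 60]], [[0.028, -0.087, 0], [0, 0, 65]], [[0.028, -0.087, 0], [0, 0, 65]], [[0.034, -0.091, 0], [0, 0, 70]], [[0.04, -0.095, 0], [0, 0, 75]], [[0.04, -0.095, 0], [0, 0, 75]], [[0.05, -0.1, 0], [0, 0, 82]], [[0.05, -0.1, 0], [0, 0, 82]], [[0.05, -0.1, 0], [0, 0, 82]]]}}

```text
time: 9.18
tool_pos: [683.6, -243.4, 221.0]
orientation: [0.706, 1.451, 0.705]
contact_force: [-0.6, 0.3, -1.9]
grip_width: 0.151
```

Run:
```python
from h import *
d=snapshot("top")
a=d["pixels"];h=cv2.cvtColor(a,cv2.COLOR_BGR2HSV);m=cv2.inRange(h,(108,150,80),(128,255,255))
n,_,st,c=cv2.connectedComponentsWithStats(m);print([(c[i].round(1).tolist(),st[i,4]) for i in range(1,n) if st[i,4]>5]);s=state();print(s["tool_pos"],s["contact_force"],s["grip_width"])
b=snapshot("scene")["pixels"];m=cv2.inRange(cv2.cvtColor(b,cv2.COLOR_BGR2HSV),(108,150,80),(128,255,255))[120:300]
n,_,st,c=cv2.connectedComponentsWithStats(m);print([(c[i].round(1).tolist(),st[i,4]) for i in range(1,n) if st[i,4]>5])
```

```text
[([334.2, 165.8], np.int32(17)), ([339.4, 172.3], np.int32(7))]
[ 683.73153431 -243.3970577   221.84299468] [ 0.94026752 -0.3969246  -1.3803048 ] 0.14773768933649561
[([500.5, 51.5], np.int32(6))]
```

Emit:
{"fn": "move_arm", "kwargs": {"increments": [[[0.006, 0, 0], [0, 0, 0]], [[0, 0, 0], [0, 0, 0]], [[0, 0, 0.008], [0, 0, 0]], [[0, 0, 0], [0, 0, 0]], [[0, 0, 0.008], [0, 0, 0]], [[0, 0, 0], [0, 0, 4]], [[0, 0, 0], [0, 0, -4]], [[0, 0, 0], [0, 0, 4]], [[0, 0, 0], [0, 0, 0]], [[0, 0, 0], [0, 0, 0]]]}}

```text
time: 10.52
tool_pos: [683.8, -244.4, 220.2]
orientation: [0.71, 1.449, 0.707]
contact_force: [-0.0, -0.3, -1.9]
grip_width: 0.149
```

Emit:
{"fn": "move_arm", "kwargs": {"increments": [[[-0.01, 0.02, 0], [0, 0, -10]], [[-0.02, 0.04, 0], [0, 0, -20]], [[-0.03, 0.06, 0], [0, 0, -30]], [[-0.04, 0.09, 0], [0, 0, -40]], [[-0.04, 0.12, 0], [0, 0, -50]], [[-0.03, 0.15, 0], [0, 0, -60]], [[-0.01, 0.18, 0], [0, 0, -70]], [[0.01, 0.22, 0], [0, 0, -82]], [[0.01, 0.22, 0], [0, 0, -82]], [[0.01, 0.22, 0], [0, 0, -82]]]}}

```text
time: 11.78
tool_pos: [683.1, -99.9, 387.0]
orientation: [-0.408, 1.533, -0.409]
contact_force: [0.6, -0.0, -2.2]
grip_width: 0.154
```

Run:
```python
from h import *
d=snapshot("top")
a=d["pixels"][110:215,225:405];b=snapshot("scene")["pixels"][120:220,200:360]
cv2.imwrite("pics/d4.png",np.vstack([cv2.resize(a,(560,326),interpolation=2),cv2.resize(b,(560,274),interpolation=2)]));s=state();print(s["tool_pos"],s["orientation"],s["contact_force"],s["grip_width"])
```

```text
[ 683.05827771 -102.41224004  386.89639251] [-0.40607939  1.53329205 -0.41269299] [ 0.25450351 -0.54477202 -1.77253813] 0.14577317570715315
```

View pics/d4.png

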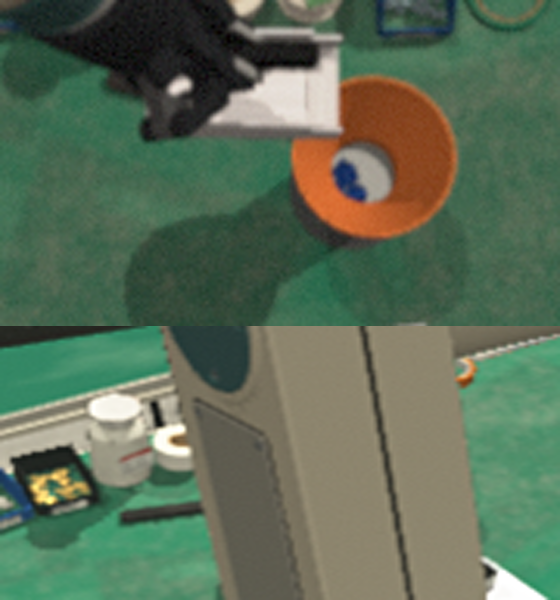

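Emit:
{"fn": "move_arm", "kwargs": {"increments": [[[-0.003, 0.06, -0.001], [0, 0, 0]], [[-0.006, 0.13, -0.002], [0, 0, 0]], [[0.04, 0.157, -0.002], [0, 0, 0]], [[0.09, 0.186, -0.002], [0, 0, 0]], [[0.14, 0.215, -0.002], [0, 0, 0]], [[0.18, 0.238, -0.002], [0, 0, 0]], [[0.193, 0.2455, -0.002], [0, 0, 0]], [[0.206, 0.253, -0.002], [0, 0, 0]], [[0.213, 0.257, -0.002], [0, 0, 0]], [[0.217, 0.2592, -0.002], [0, 0, 0]], [[0.22, 0.261, -0.002], [0, 0, 0]], [[0.22, 0.261, -0.002], [0, 0, 0]], [[0.22, 0.261, -0.002], [0, 0, 0]]]}}

```text
time: 13.5
tool_pos: [682.3, 14.8, 66.4]
orientation: [-0.408, 1.531, -0.413]
contact_force: [-0.8, 0.3, -1.9]
grip_width: 0.149
```

Emit:
{"fn": "move_arm", "kwargs": {"increments": [[[0.001, 0.0006, 0], [0, 0, 0]], [[0.001, 0.0006, 0], [0, 0, 0]]]}}

```text
time: 13.75
tool_pos: [682.6, 14.7, 65.6]
orientation: [-0.408, 1.531, -0.413]
contact_force: [-0.8, 0.3, 2.0]
grip_width: 0.148
```

Emit:
{"fn": "move_arm", "kwargs": {"increments": [[[0, 0, 0], [0, 0, 0]], [[0, 0, 0], [0, 0, 0]], [[0, 0, 0], [0, 0, 0]], [[0, 0, 0], [0, 0, 0]], [[0, 0, 0], [0, 0, 0]], [[-0.02, 0, 0], [0, 0, 0]], [[-0.05, 0, 0], [0, 0, 0]], [[-0.1, 0, 0], [0, 0, 0]], [[-0.15, 0, 0], [0, 0, 0]], [[-0.2, 0, 0], [0, 0, 0]], [[-0.2, 0, 0], [0, 0, 0]], [[-0.2, 0, 0], [0, 0, 0]]], "gripper": 0}}

```text
time: 15.25
tool_pos: [682.0, 114.7, 237.3]
orientation: [-0.408, 1.532, -0.413]
contact_force: [0.0, -0.6, -0.2]
grip_width: 1.001
```

```bash
cat >> h.py <<'E'
FX=np.array([.152,.988,0]);FY=np.array([-.988,.152,0]);RX=np.array([.128,-.992,0]);UP=np.array([0,0,1.])
def dn(v,a): a=np.radians(a);v=v/np.linalg.norm(v);return v*np.cos(a)-UP*np.sin(a)
def ik(Rt,q1):
    M=R.from_rotvec([0,0,-q1],degrees=True).as_matrix()@Rt
    # M=Ry(p)Rz(q5)Rx(phi)
    p,q5,ph=R.from_matrix(M).as_euler("YZX",degrees=True);return np.round([p,q5,(ph+90+180)%360-180],0)
E
python3 - <<'E'
from h import *
s=state();print(np.degrees(s["qpos"]).round(1),ik(R.from_rotvec(s["orientation"]).as_matrix(),np.degrees(s["qpos"][0])))
for a in(10,20,30):
  for q1 in(0,10,20,30):
    Rt=frame(dn(FX,a),FY);print("pick",a,q1,ik(Rt,q1),ik(frame(dn(FX,a),-FY),q1))
for b in(10,20,30):
  for q1 in(0,-10,-20,-30):
    x=dn(RX,b);z=np.cross(x,UP);print("place",b,q1,ik(frame(x,z),q1),ik(frame(x,-z),q1))
E
```

```text
[ 15.8  29.2  13.6  83.5 -28.7 108.3] [ 99. -29. 108.]
pick 10 0 [ 49.  77. -48.] [ 49.  77. 132.]
pick 10 10 [ 29.  69. -27.] [ 29.  69. 153.]
pick 10 20 [ 20.  60. -18.] [ 20.  60. 162.]
pick 10 30 [ 16.  50. -12.] [ 16.  50. 168.]
pick 20 0 [ 67.  68. -66.] [ 67.  68. 114.]
pick 20 10 [ 49.  63. -45.] [ 49.  63. 135.]
pick 20 20 [ 37.  55. -32.] [ 37.  55. 148.]
pick 20 30 [ 30.  47. -23.] [ 30.  47. 157.]
pick 30 0 [ 75.  59. -73.] [ 75.  59. 107.]
pick 30 10 [ 61.  55. -56.] [ 61.  55. 124.]
pick 30 20 [ 50.  49. -42.] [ 50.  49. 138.]
pick 30 30 [ 43.  42. -32.] [ 43.  42. 148.]
place 10 0 [  54.  -78. -127.] [ 54. -78.  53.]
place 10 -10 [  31.  -70. -151.] [ 31. -70.  29.]
place 10 -20 [  21.  -61. -161.] [ 21. -61.  19.]
place 10 -30 [  16.  -52. -167.] [ 16. -52.  13.]
place 20 0 [  71.  -69. -111.] [ 71. -69.  69.]
place 20 -10 [  51.  -64. -132.] [ 51. -64.  48.]
place 20 -20 [  38.  -57. -147.] [ 38. -57.  33.]
place 20 -30 [  31.  -48. -156.] [ 31. -48.  24.]
place 30 0 [  78.  -59. -104.] [ 78. -59.  76.]
place 30 -10 [  63.  -56. -122.] [ 63. -56.  58.]
place 30 -20 [  51.  -50. -136.] [ 51. -50.  44.]
place 30 -30 [  44.  -44. -147.] [ 44. -44.  33.]
```

Emit:
{"fn": "move_arm", "kwargs": {"increments": [[[-0.01, 0, 0], [-10, 0, 0]], [[-0.02, 0, 0], [-20, 0, 0]], [[-0.03, 0, 0], [-30, 0, 0]], [[-0.04, 0, 0], [-40, 0, 0]], [[-0.05, 0, 0], [-50, 0, 0]], [[-0.06, 0, 0], [-60, 0, 0]], [[-0.07, 0, 0], [-70, 0, 0]], [[-0.08, 0, 0], [-80, 0, 0]], [[-0.08, 0, 0], [-90, 0, 0]], [[-0.08, 0, 0], [-100, 0, 0]], [[-0.08, 0, 0], [-100, 0, 0]], [[-0.08, 0, 0], [-100, 0, 0]]]}}

```text
time: 16.75
tool_pos: [681.9, 154.0, 305.7]
orientation: [-1.697, 1.544, 1.075]
contact_force: [0.2, -0.1, -0.1]
grip_width: 0.998
```

Run:
```python
from h import *
s=state();print(np.degrees(s["qpos"]).round(0),s["tool_pos"])
G=np.array([565.8,241.9,35]);Rt=frame(dn(FX,20),FY);print(Rt.round(3))
for n,P in(("pre",G-110*Rt[:,0]+[0,0,60]),):go(P,Rt,n,grip=grip_point_offset)
```

```text
[ 19.  30.  23.  94. -28.  12.] [681.86445988 153.99441297 305.73498072]
[[ 0.143 -0.052 -0.988]
 [ 0.929 -0.338  0.152]
 [-0.342 -0.94   0.   ]]
pre [0.1543, 0.1111, 0.113] [-49.0, -64.4, -82.1] tcp [553. 157. 126.]
```

Emit:
{"fn": "move_arm", "kwargs": {"increments": [[[0.05, 0.111, 0.113], [-24, -32, -41]], [[0.05, 0.111, 0.113], [-24, -32, -41]], [[0.05, 0.111, 0.113], [-24, -32, -41]], [[0.05, 0.111, 0.113], [-24, -32, -41]], [[0.05, 0.111, 0.113], [-24, -32, -41]], [[0.05, 0.111, 0.113], [-24, -32, -41]], [[0.05, 0.111, 0.113], [-24, -32, -41]], [[0.154, 0.111, 0.113], [-49, -64.4, -82.1]], [[0.154, 0.111, 0.113], [-49, -64.4, -82.1]], [[0.154, 0.111, 0.113], [-49, -64.4, -82.1]], [[0.154, 0.111, 0.113], [-49, -64.4, -82.1]], [[0.154, 0.111, 0.113], [-49, -64.4, -82.1]], [[0.154, 0.111, 0.113], [-49, -64.4, -82.1]], [[0.154, 0.111, 0.113], [-49, -64.4, -82.1]], [[0.154, 0.111, 0.113], [-49, -64.4, -82.1]]]}}

```text
time: 18.62
tool_pos: [553.7, 158.1, 127.3]
orientation: [-1.504, -0.892, 1.356]
contact_force: [-0.2, 0.9, 0.3]
grip_width: 0.998
```

Run:
```python
from h import *
s=state();print(np.degrees(s["qpos"]).round(0),s["tool_pos"])
G=np.array([565.8,241.9,35]);Rt=frame(dn(FX,20),FY)
print(np.degrees(R.from_matrix(R.from_rotvec(s["orientation"]).as_matrix().T@Rt).magnitude()))
go(G-110*Rt[:,0]+[0,0,60],Rt,grip=18.7)
go(G-60*Rt[:,0],Rt,"b60",grip=grip_point_offset);go(G,Rt,"G",grip=grip_point_offset)
d=snapshot("top");crop(d,85,150,285,290,4,"e1.png")
```

```text
[ -19.   29.  -25.   63.   67. -119.] [553.6557026  158.06420579 127.25378022]
0.18281745573092534
 [-0.0007, 0.0013, 0.0007] [-0.0, 0.2, -0.1] tcp [553. 157. 126.]
b60 [0.0699, 0.0576, 0.0005] [-0.0, 0.2, -0.1] tcp [560. 204.  49.]
G [0.1299, 0.0576, 0.0004] [-0.0, 0.2, -0.1] tcp [568. 259.  29.]
```

View pics/e1.png

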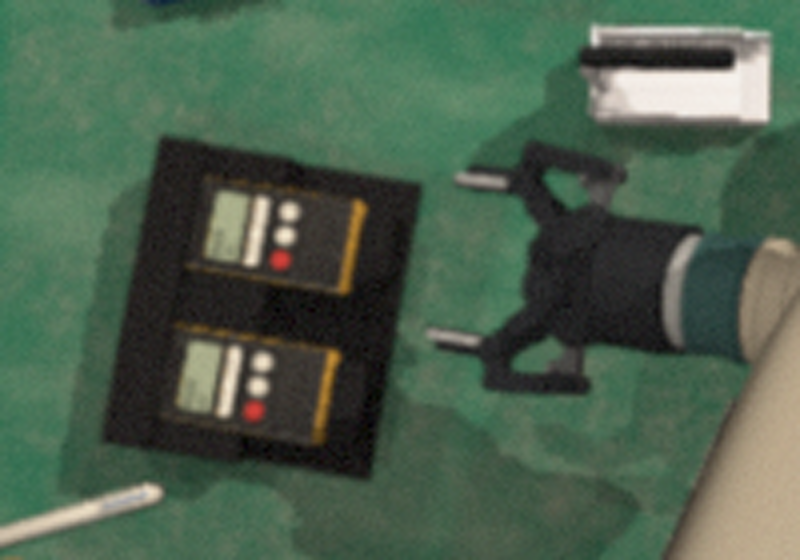

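Emit:
{"fn": "move_arm", "kwargs": {"increments": [[[0.03, 0.02, 0], [0, 0, 0]], [[0.05, 0.04, 0], [0, 0, 0]], [[0.07, 0.0576, 0], [0, 0, 0]], [[0.07, 0.0576, 0], [0, 0, 0]], [[0.09, 0.0576, 0], [0, 0, 0]], [[0.11, 0.0576, 0], [0, 0, 0]], [[0.12, 0.0576, 0], [0, 0, 0]], [[0.13, 0.0576, 0], [0, 0, 0]], [[0.13, 0.0576, 0], [0, 0, 0]], [[0.13, 0.0576, 0], [0, 0, 0]]]}}

```text
time: 19.92
tool_pos: [569.3, 258.7, 30.4]
orientation: [-1.506, -0.895, 1.353]
contact_force: [0.2, -0.6, 0.4]
grip_width: 1.0
```

Emit:
{"fn": "move_arm", "kwargs": {"increments": [[[0, 0, 0], [0, 0, 0]], [[0, 0, 0], [0, 0, 0]], [[0, 0, 0], [0, 0, 0]], [[0, 0, 0], [0, 0, 0]], [[0, 0, 0], [0, 0, 0]], [[0, 0, 0], [0, 0, 0]]], "gripper": 255, "force": 30}}

```text
time: 20.68
tool_pos: [569.2, 259.0, 29.7]
orientation: [-1.505, -0.895, 1.352]
contact_force: [0.3, -3.2, 5.0]
grip_width: 0.72
```

Emit:
{"fn": "move_arm", "kwargs": {"increments": [[[0, 0, 0], [0, 0, 0]], [[0, 0, 0], [0, 0, 0]], [[0, 0, 0], [0, 0, 0]], [[0.003, -0.001, 0], [0, 0, 0]], [[0.0066, -0.0024, 0], [0, 0, 0]], [[0.0066, -0.0024, 0], [0, 0, 0]], [[0.0066, -0.0024, 0], [0, 0, 0]]], "gripper": 0}}

```text
time: 21.55
tool_pos: [569.8, 266.1, 29.2]
orientation: [-1.505, -0.894, 1.354]
contact_force: [0.3, 0.7, -0.9]
grip_width: 1.004
```

Emit:
{"fn": "move_arm", "kwargs": {"increments": [[[0.0, 0, 0], [0, 0, 0]], [[0.0, 0, 0], [0, 0, 0]], [[0.0, 0, 0], [0, 0, 0]], [[0.0, 0, 0], [0, 0, 0]], [[0.0, 0, 0], [0, 0, 0]], [[0.0, 0, 0], [0, 0, 0]]], "gripper": 255, "force": 30}}

```text
time: 22.3
tool_pos: [569.9, 266.0, 29.3]
orientation: [-1.505, -0.894, 1.353]
contact_force: [-0.6, -1.5, 1.7]
grip_width: 0.718
```

Run:
```python
from h import *
s=state();p0=s["tool_pos"];R0=R.from_rotvec(s["orientation"]).as_matrix();print(p0,s["contact_force"],s["grip_width"])
# lift with fixed tool orientation; grasp l mm from far end
l=95
def off(t): t=np.radians(t);return FX*((l*(1-np.cos(t)))-11*np.sin(t)-2*np.sin(t))+UP*(l*np.sin(t)+11*(np.cos(t)-1))
for t in(6,12,18,24,30,36):go(p0+off(t),R0,"t%d"%t,p0,R0)
o=off(36);t=np.radians(36)
for k in(30,70,110):go(p0+o+k*(-FX*np.cos(t)+UP*np.sin(t)),R0,"out%d"%k,p0,R0)
```

```text
[569.85141599 265.97160429  29.2741939 ] [-0.62274544 -1.45157403  1.69503233] 0.7184998279553025
t6 [-0.0042, -0.009, -0.0] [0.0, 0.0, 0.0] tcp [570. 265.  39.]
t12 [-0.0072, -0.0181, -0.0] [0.0, 0.0, 0.0] tcp [570. 265.  49.]
t18 [-0.0092, -0.0273, -0.0] [0.0, 0.0, 0.0] tcp [570. 267.  58.]
t24 [-0.0101, -0.0364, -0.0] [0.0, 0.0, 0.0] tcp [570. 269.  67.]
t30 [-0.0099, -0.0454, -0.0] [0.0, 0.0, 0.0] tcp [571. 272.  75.]
t36 [-0.0085, -0.0541, -0.0] [0.0, 0.0, 0.0] tcp [571. 276.  83.]
out30 [-0.0373, -0.0624, 0.0] [0.0, 0.0, 0.0] tcp [568. 252. 101.]
out70 [-0.0757, -0.0734, 0.0001] [0.0, 0.0, 0.0] tcp [563. 220. 124.]
out110 [-0.1142, -0.0845, 0.0002] [0.0, 0.0, 0.0] tcp [558. 188. 148.]
```

Emit:
{"fn": "move_arm", "kwargs": {"increments": [[[-0.002, -0.0045, 0], [0, 0, 0]], [[-0.0042, -0.009, 0], [0, 0, 0]], [[-0.006, -0.0135, 0], [0, 0, 0]], [[-0.0072, -0.018, 0], [0, 0, 0]], [[-0.0082, -0.0227, 0], [0, 0, 0]], [[-0.0092, -0.0273, 0], [0, 0, 0]], [[-0.0092, -0.0273, 0], [0, 0, 0]]]}}

```text
time: 23.18
tool_pos: [570.0, 266.8, 58.6]
orientation: [-1.505, -0.895, 1.353]
contact_force: [-1.2, -0.9, -3.7]
grip_width: 0.718
```

Forces are light; continue to 36°.

Emit:
{"fn": "move_arm", "kwargs": {"increments": [[[-0.0005, -0.0045, 0], [0, 0, 0]], [[-0.0009, -0.0091, 0], [0, 0, 0]], [[-0.0008, -0.0136, 0], [0, 0, 0]], [[-0.0007, -0.0181, 0], [0, 0, 0]], [[0, -0.0225, 0], [0, 0, 0]], [[0.0007, -0.0268, 0], [0, 0, 0]], [[0.0007, -0.0268, 0], [0, 0, 0]]]}}

```text
time: 24.05
tool_pos: [571.7, 276.6, 83.7]
orientation: [-1.505, -0.896, 1.353]
contact_force: [-0.6, -3.1, -3.2]
grip_width: 0.723
```

Run:
```python
from h import *
d=snapshot("scene");crop(d,130,190,270,320,4,"f1.png")
```

```text
(no output)
```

View pics/f1.png

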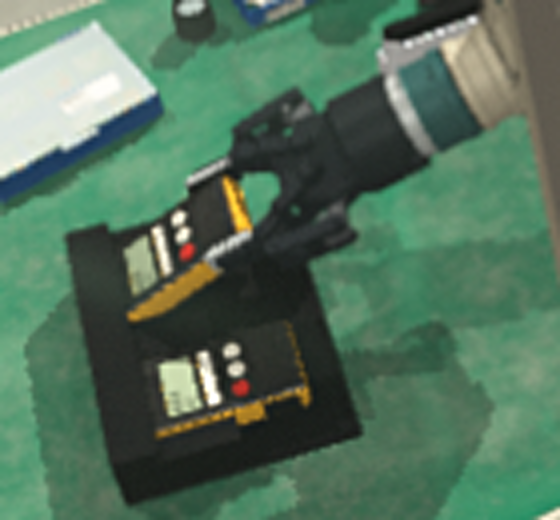

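Emit:
{"fn": "move_arm", "kwargs": {"increments": [[[0, 0, 0], [0, 0, 0]], [[0, 0, 0], [0, 0, 0]], [[-0.01, -0.0028, 0], [0, 0, 0]], [[-0.02, -0.0056, 0], [0, 0, 0]], [[-0.03, -0.0085, 0], [0, 0, 0]], [[-0.045, -0.013, 0], [0, 0, 0]], [[-0.06, -0.017, 0], [0, 0, 0]], [[-0.08, -0.023, 0], [0, 0, 0]], [[-0.1057, -0.0304, 0], [0, 0, 0]], [[-0.12, -0.08, 0], [0, 0, 0]], [[-0.12, -0.13, 0], [0, 0, 0]], [[-0.12, -0.13, 0], [0, 0, 0]]], "gripper": 255, "force": 70}}

```text
time: 25.6
tool_pos: [563.2, 209.4, 251.0]
orientation: [-1.512, -0.901, 1.347]
contact_force: [-0.2, 0.8, -1.5]
grip_width: 0.72
```

```bash
cat >> h.py <<'E'
def place(C,b,back,h,up=0,rb=0):
    "grasp-point target for meter centre C(xy): tool pitch b, grasp back mm behind centre, height h"
    x=dn(RX,b);return np.r_[np.array(C[:2])-RX[:2]*(back+rb),h+up],frame(x,np.cross(x,UP))
E
python3 - <<'E'
from h import *
s=state();p0=s["tool_pos"];R0=R.from_rotvec(s["orientation"]).as_matrix();print(np.degrees(s["qpos"]).round(0),p0,s["contact_force"],s["grip_width"])
Rm=frame(np.array([1,0,0])*1.,[0,0,1])
P,Rt=place((517,-210),16,38,47,up=120,rb=60)
print(ik(Rt,-10),ik(Rt,0))
# intermediate: tool pointing +x, pitch 30 down
for nm,q in(("direct",Rt),):go(P,q,nm,grip=10)
rv=R.from_matrix(R0.T@Rt)
# path through model: interpolate p,q5,q6 by joint
for ph in(-90,):
    x=dn(np.array([1.,0,0]),30)
    for sgn in(1,-1):
        z=sgn*UP; M=frame(x,z);print("mid z",sgn,ik(M,-15));go([560,-20,260],M,"mid%d"%sgn,grip=10)
        m=np.array([560,-20,260.])+M[:,0]*10
        go(P,Rt,"  then",m,M,grip=10)
E
```

```text
[ -14.   17.  -23.   63.   70. -105.] [563.16582403 209.38201213 250.97346409] [-0.22857764  0.82850106 -1.45757334] 0.7201223583693681
[  44.  -67. -139.] [  66.  -72. -115.]
direct [-0.2872, 0.1957, 0.0084] [-21.0, -0.1, 142.9] tcp [ 506. -122.  164.]
mid z 1 [31. 13. 82.]
mid1 [-0.2138, 0.0733, -0.0396] [109.1, 69.8, -54.9] tcp [569. -20. 255.]
  then [-0.0092, -0.1023, -0.1101] [105.6, -73.6, -54.3] tcp [ 506. -122.  164.]
mid z -1 [ 31.  13. -98.]
mid-1 [-0.2138, 0.0733, -0.0396] [-42.5, 46.3, 58.9] tcp [569. -20. 255.]
  then [-0.0092, 0.1023, 0.1101] [-43.8, -46.4, 62.9] tcp [ 506. -122.  164.]
```

Emit:
{"fn": "move_arm", "kwargs": {"increments": [[[-0.05, 0.02, 0.001], [-1.5, 0, 8]], [[-0.05, 0.03, 0.001], [-3, 0, 18]], [[-0.07, 0.05, 0.002], [-4, 0, 28]], [[-0.09, 0.06, 0.002], [-5.6, 0, 38]], [[-0.11, 0.07, 0.003], [-7, 0, 48]], [[-0.13, 0.085, 0.003], [-8.5, 0, 58]], [[-0.15, 0.1, 0.004], [-10, 0, 68]], [[-0.17, 0.115, 0.004], [-11.5, 0, 78]], [[-0.19, 0.13, 0.005], [-13, 0, 88]], [[-0.21, 0.143, 0.006], [-14.4, 0, 98]], [[-0.23, 0.157, 0.006], [-16, 0, 108]], [[-0.25, 0.17, 0.007], [-17.5, 0, 118]], [[-0.27, 0.184, 0.008], [-19, 0, 128]], [[-0.28, 0.19, 0.008], [-20, 0, 136]], [[-0.287, 0.196, 0.008], [-21, 0, 143]], [[-0.287, 0.196, 0.008], [-21, 0, 143]], [[-0.287, 0.196, 0.008], [-21, 0, 143]], [[-0.287, 0.196, 0.008], [-21, 0, 143]]]}}

```text
time: 27.85
tool_pos: [503.6, -122.7, 160.8]
orientation: [1.448, -0.953, -1.324]
contact_force: [-0.7, -0.1, -1.0]
grip_width: 0.716
```

Run:
```python
from h import *
s=state();print(np.degrees(s["qpos"]).round(0),s["tool_pos"],s["contact_force"],s["grip_width"])
a=snapshot("top")["pixels"][160:300,250:430];b=snapshot("scene")["pixels"][130:270,250:430]
cv2.imwrite("pics/g1.png",np.hstack([cv2.resize(a,None,fx=2.2,fy=2.2,interpolation=2),cv2.resize(b,None,fx=2.2,fy=2.2,interpolation=2)]))
P,Rt=place((517,-210),16,38,47,up=120,rb=60);go(P,Rt,"res",grip=10)
```

```text
[ 11.  23. -31.  48. -74. -78.] [ 503.60941779 -122.74422186  160.84960321] [-0.70787647 -0.1309508  -1.02831744] 0.7157719934090263
res [-0.0011, 0.0031, -0.0022] [0.3, 0.2, -0.0] tcp [ 506. -122.  164.]
```

View pics/g1.png

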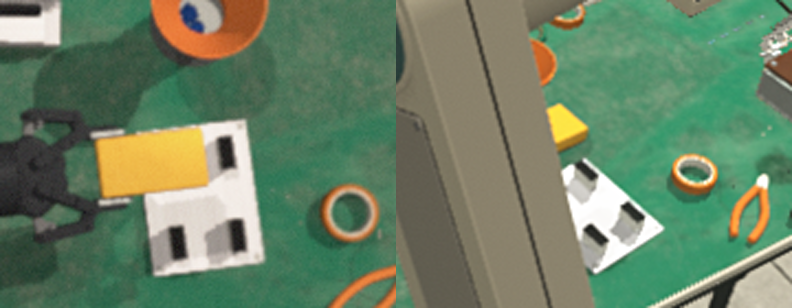

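```bash
cat >> h.py <<'E'
def yellow(d,z,roi):
    x0,y0,x1,y1=roi;k=8
    a=cv2.resize(d["pixels"][y0:y1,x0:x1],None,fx=k,fy=k,interpolation=cv2.INTER_CUBIC)
    m=cv2.inRange(cv2.cvtColor(a,cv2.COLOR_BGR2HSV),(17,110,110),(32,255,255))
    c=max(cv2.findContours(m,0,2)[0],key=cv2.contourArea)
    B=cv2.boxPoints(cv2.minAreaRect(c))/k+[x0,y0]-.5+.5/k
    P=ray(d,B,z);e=[np.linalg.norm(P[i]-P[i-1]) for i in range(4)]
    i=np.argmax(e);v=P[i]-P[i-1];v*=np.sign(v@RX)
    return P.mean(0),np.round(e,1),np.degrees(np.arctan2(v[0]*-RX[1]+v[1]*RX[0],v@RX))
E
python3 - <<'E'
from h import *
d=snapshot("top");s=state();Rt=R.from_rotvec(s["orientation"]).as_matrix();g=s["tool_pos"]-Rt[:,0]*18.7
C,e,y=yellow(d,175,(285,200,355,260));print(C,e,y,g)
print("centre from tcp along RX",(C-s["tool_pos"])@RX,"lat",(C-s["tool_pos"])@[.992,.128,0])
E
```

```text
[ 505.92205423 -142.33586535  175.        ] [ 63.4 112.9  63.6 112.3] 0.09445554682978047 [ 501.16499855 -105.00318932  166.03664386]
centre from tcp along RX 19.6614169948173 lat -0.004252872342187519
```

Run:
```python
from h import *
s=state();p0=s["tool_pos"];R0=R.from_rotvec(s["orientation"]).as_matrix()
P,Rt=place((517,-210),16,38,47)
t=p0+[11.1,-67.7,0]
for z in(150,80,50,45,40,36,33,30):go(np.r_[t[:2],z],Rt,"z%d"%z,p0,R0)
```

```text
z150 [0.0689, 0.0084, -0.0025] [0.4, 0.2, -0.0] tcp [ 515. -191.  150.]
z80 [0.0882, -0.0589, -0.003] [0.4, 0.2, -0.0] tcp [ 515. -191.   80.]
z50 [0.0964, -0.0877, -0.0032] [0.4, 0.2, -0.0] tcp [ 515. -191.   50.]
z45 [0.0978, -0.0925, -0.0032] [0.4, 0.2, -0.0] tcp [ 515. -191.   45.]
z40 [0.0992, -0.0973, -0.0032] [0.4, 0.2, -0.0] tcp [ 515. -191.   40.]
z36 [0.1003, -0.1012, -0.0033] [0.4, 0.2, -0.0] tcp [ 515. -191.   36.]
z33 [0.1011, -0.1041, -0.0033] [0.4, 0.2, -0.0] tcp [ 515. -191.   33.]
z30 [0.1019, -0.1069, -0.0033] [0.4, 0.2, -0.0] tcp [ 515. -191.   30.]
```

Emit:
{"fn": "move_arm", "kwargs": {"increments": [[[0.03, 0.004, -0.001], [0.4, 0.2, 0]], [[0.069, 0.0084, -0.0025], [0.4, 0.2, 0]], [[0.069, 0.0084, -0.0025], [0.4, 0.2, 0]], [[0.076, -0.017, -0.0027], [0.4, 0.2, 0]], [[0.082, -0.038, -0.0028], [0.4, 0.2, 0]], [[0.088, -0.059, -0.003], [0.4, 0.2, 0]], [[0.092, -0.073, -0.003], [0.4, 0.2, 0]], [[0.0964, -0.0877, -0.0032], [0.4, 0.2, 0]], [[0.0964, -0.0877, -0.0032], [0.4, 0.2, 0]], [[0.0964, -0.0877, -0.0032], [0.4, 0.2, 0]]], "force": 35}}

```text
time: 29.25
tool_pos: [514.1, -190.7, 49.5]
orientation: [1.452, -0.956, -1.319]
contact_force: [1.0, 0.6, -1.1]
grip_width: 0.714
```

Emit:
{"fn": "move_arm", "kwargs": {"increments": [[[0.0007, -0.0024, 0], [0, 0, 0]], [[0.0014, -0.0048, 0], [0, 0, 0]], [[0.0014, -0.0048, 0], [0, 0, 0]]]}}

```text
time: 29.62
tool_pos: [513.7, -190.7, 44.1]
orientation: [1.452, -0.955, -1.319]
contact_force: [0.0, -0.2, -0.8]
grip_width: 0.715
```

Emit:
{"fn": "move_arm", "kwargs": {"increments": [[[0.0006, -0.002, 0], [0, 0, 0]], [[0.0011, -0.004, 0], [0, 0, 0]], [[0.0011, -0.004, 0], [0, 0, 0]]]}}

```text
time: 30.0
tool_pos: [513.6, -190.7, 39.7]
orientation: [1.451, -0.955, -1.319]
contact_force: [-1.4, -0.1, -1.0]
grip_width: 0.713
```

Emit:
{"fn": "move_arm", "kwargs": {"increments": [[[0.0006, -0.002, 0], [0, 0, 0]], [[0.0008, -0.003, 0], [0, 0, 0]], [[0.0008, -0.003, 0], [0, 0, 0]]]}}

```text
time: 30.38
tool_pos: [513.9, -190.8, 37.9]
orientation: [1.45, -0.958, -1.317]
contact_force: [0.4, 2.5, 4.0]
grip_width: 0.717
```

Emit:
{"fn": "move_arm", "kwargs": {"increments": [[[0.0006, -0.002, 0], [0, 0, 0]], [[0.0006, -0.002, 0], [0, 0, 0]]]}}

```text
time: 30.62
tool_pos: [514.1, -191.0, 37.2]
orientation: [1.448, -0.961, -1.315]
contact_force: [-2.2, 3.1, 7.9]
grip_width: 0.715
```

Emit:
{"fn": "move_arm", "kwargs": {"increments": [[[0.0006, -0.002, 0], [0, 0, 0]], [[0.0006, -0.002, 0], [0, 0, 0]]]}}

```text
time: 30.88
tool_pos: [514.2, -190.9, 34.5]
orientation: [1.45, -0.96, -1.316]
contact_force: [-0.9, 2.5, 6.6]
grip_width: 0.714
```

Emit:
{"fn": "move_arm", "kwargs": {"increments": [[[0.0005, -0.0018, 0], [0, 0, 0]], [[0.0005, -0.0018, 0], [0, 0, 0]]]}}

```text
time: 31.12
tool_pos: [514.2, -191.0, 33.2]
orientation: [1.449, -0.961, -1.315]
contact_force: [-1.2, 2.6, 7.5]
grip_width: 0.713
```

Emit:
{"fn": "move_arm", "kwargs": {"increments": [[[0, 0, 0], [0, 0, 0]], [[0, 0, 0], [0, 0, 0]], [[0, 0, 0], [0, 0, 0]], [[0, 0, 0], [0, 0, 0]], [[-0.01, 0, 0], [0, 0, 0]], [[-0.03, 0, 0], [0, 0, 0]], [[-0.06, 0, 0], [0, 0, 0]], [[-0.1, 0, 0], [0, 0, 0]], [[-0.13, 0.04, 0], [0, 0, 0]], [[-0.13, 0.08, 0], [0, 0, 0]], [[-0.13, 0.12, 0], [0, 0, 0]], [[-0.13, 0.12, 0], [0, 0, 0]]], "gripper": 0}}

```text
time: 32.62
tool_pos: [503.3, -99.4, 184.5]
orientation: [1.457, -0.959, -1.316]
contact_force: [-0.5, 0.5, -0.5]
grip_width: 1.003
```

Run:
```python
from h import *
s=state();print(np.degrees(s["qpos"]).round(0),s["tool_pos"],s["contact_force"],s["grip_width"])
d=snapshot("top");C,e,y=yellow(d,56,(290,195,380,260));print(C,e,y)
a=d["pixels"][160:300,250:430];b=snapshot("scene")["pixels"][130:270,230:410]
cv2.imwrite("pics/g2.png",np.hstack([cv2.resize(a,None,fx=2.2,fy=2.2,interpolation=2),cv2.resize(b,None,fx=2.2,fy=2.2,interpolation=2)]))
```

```text
[ 13.  23. -28.  59. -73. -69.] [503.34204135 -99.40375008 184.4645526 ] [-0.47063012  0.45486053 -0.45187878] 1.0033450981039556
[ 515.59333981 -208.92388663   56.        ] [ 61.  112.5  61.2 111.9] 0.04668382626941538
```

View pics/g2.png

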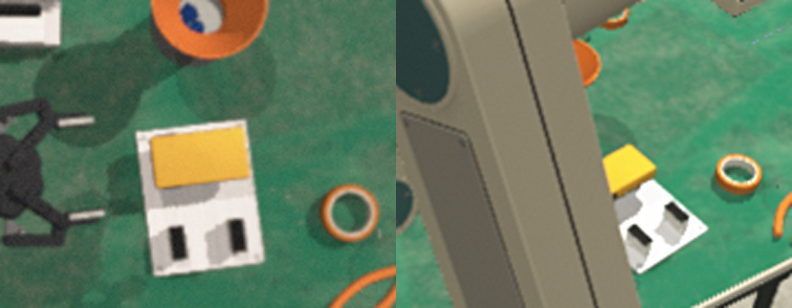

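Run:
```python
from h import *
Rt=frame(dn(FX,20),FY);T=np.array([470.6,280.6,29.3])
pre=T-100*Rt[:,0]+[0,0,90]
go(pre,Rt,"pre");
for n,q in(("b50",T-70*Rt[:,0]),("T",T)):go(q,Rt,n,pre,Rt)
```

```text
pre [-0.2716, -0.1071, 0.0084] [21.2, -0.7, -142.8] tcp [456. 188. 154.]
b50 [0.0608, 0.0846, 0.0] [0.0, 0.0, 0.0] tcp [461. 216.  53.]
T [0.1308, 0.0846, -0.0] [0.0, 0.0, 0.0] tcp [471. 281.  29.]
```

Emit:
{"fn": "move_arm", "kwargs": {"increments": [[[-0.13, -0.05, 0.004], [10, 0, -70]], [[-0.13, -0.05, 0.004], [10, 0, -70]], [[-0.13, -0.05, 0.004], [10, 0, -70]], [[-0.13, -0.05, 0.004], [10, 0, -70]], [[-0.13, -0.05, 0.004], [10, 0, -70]], [[-0.13, -0.05, 0.004], [10, 0, -70]], [[-0.13, -0.05, 0.004], [10, 0, -70]], [[-0.272, -0.107, 0.0084], [21.2, -0.7, -142.8]], [[-0.272, -0.107, 0.0084], [21.2, -0.7, -142.8]], [[-0.272, -0.107, 0.0084], [21.2, -0.7, -142.8]], [[-0.272, -0.107, 0.0084], [21.2, -0.7, -142.8]], [[-0.272, -0.107, 0.0084], [21.2, -0.7, -142.8]], [[-0.272, -0.107, 0.0084], [21.2, -0.7, -142.8]], [[-0.272, -0.107, 0.0084], [21.2, -0.7, -142.8]], [[-0.272, -0.107, 0.0084], [21.2, -0.7, -142.8]], [[-0.272, -0.107, 0.0084], [21.2, -0.7, -142.8]], [[-0.272, -0.107, 0.0084], [21.2, -0.7, -142.8]]]}}

```text
time: 34.85
tool_pos: [456.5, 188.6, 154.8]
orientation: [-1.509, -0.893, 1.355]
contact_force: [-1.1, 0.1, 0.2]
grip_width: 1.0
```

Run:
```python
from h import *
s=state();print(np.degrees(s["qpos"]).round(0),s["tool_pos"])
Rt=frame(dn(FX,20),FY);T=np.array([470.6,280.6,29.3])
for n,q in(("b50",T-70*Rt[:,0]),("T",T)):go(q,Rt,n)
d=snapshot("top");crop(d,85,150,285,290,4,"h1.png")
```

```text
[ -20.   20.  -37.   61.   67. -120.] [456.48711682 188.61194756 154.8414935 ]
b50 [0.0607, 0.0859, 0.0003] [0.2, 0.1, -0.2] tcp [461. 216.  53.]
T [0.1307, 0.0857, 0.0002] [0.2, 0.1, -0.2] tcp [471. 281.  29.]
```

View pics/h1.png

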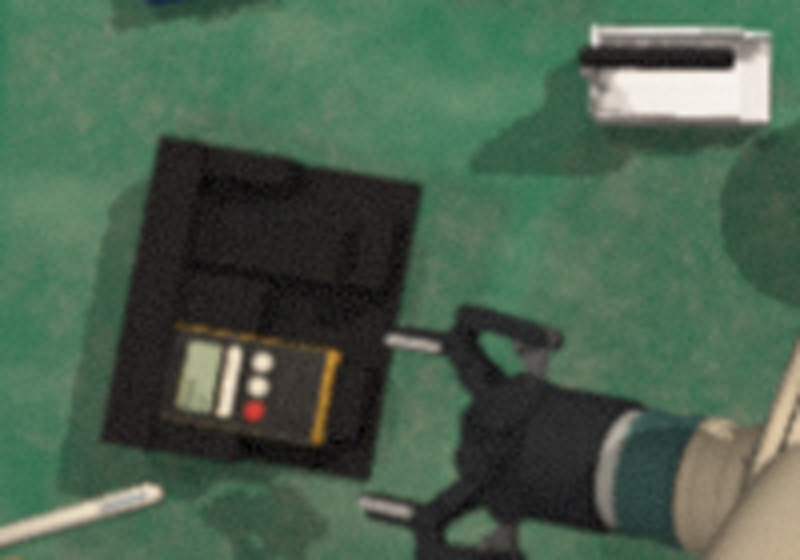

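Emit:
{"fn": "move_arm", "kwargs": {"increments": [[[0.02, 0.03, 0], [0.2, 0.1, -0.2]], [[0.04, 0.06, 0], [0.2, 0.1, -0.2]], [[0.0607, 0.086, 0], [0.2, 0.1, -0.2]], [[0.0607, 0.086, 0], [0.2, 0.1, -0.2]], [[0.08, 0.086, 0], [0.2, 0.1, -0.2]], [[0.1, 0.086, 0], [0.2, 0.1, -0.2]], [[0.12, 0.0858, 0], [0.2, 0.1, -0.2]], [[0.1307, 0.0857, 0], [0.2, 0.1, -0.2]], [[0.1307, 0.0857, 0], [0.2, 0.1, -0.2]], [[0.1307, 0.0857, 0], [0.2, 0.1, -0.2]]]}}

```text
time: 36.15
tool_pos: [471.2, 280.0, 29.5]
orientation: [-1.504, -0.89, 1.35]
contact_force: [-0.8, -0.7, 0.2]
grip_width: 0.998
```

Emit:
{"fn": "move_arm", "kwargs": {"increments": [[[0, 0, 0], [0, 0, 0]], [[0, 0, 0], [0, 0, 0]], [[0, 0, 0], [0, 0, 0]], [[0, 0, 0], [0, 0, 0]], [[0, 0, 0], [0, 0, 0]], [[0, 0, 0], [0, 0, 0]]], "gripper": 255, "force": 30}}

```text
time: 36.9
tool_pos: [471.0, 280.2, 28.8]
orientation: [-1.502, -0.89, 1.35]
contact_force: [0.9, -4.6, 4.9]
grip_width: 0.719
```

Emit:
{"fn": "move_arm", "kwargs": {"increments": [[[-0.002, -0.0045, 0], [0, 0, 0]], [[-0.0042, -0.009, 0], [0, 0, 0]], [[-0.006, -0.0135, 0], [0, 0, 0]], [[-0.0072, -0.018, 0], [0, 0, 0]], [[-0.0082, -0.0227, 0], [0, 0, 0]], [[-0.0092, -0.0273, 0], [0, 0, 0]], [[-0.0092, -0.0273, 0], [0, 0, 0]]]}}

```text
time: 37.78
tool_pos: [470.6, 281.1, 57.5]
orientation: [-1.502, -0.89, 1.351]
contact_force: [-1.7, -1.0, -3.5]
grip_width: 0.72
```

Emit:
{"fn": "move_arm", "kwargs": {"increments": [[[-0.0005, -0.0045, 0], [0, 0, 0]], [[-0.0009, -0.0091, 0], [0, 0, 0]], [[-0.0008, -0.0136, 0], [0, 0, 0]], [[-0.0007, -0.0181, 0], [0, 0, 0]], [[0, -0.0225, 0], [0, 0, 0]], [[0.0007, -0.0268, 0], [0, 0, 0]], [[0.0007, -0.0268, 0], [0, 0, 0]]]}}

```text
time: 38.65
tool_pos: [472.5, 290.8, 82.7]
orientation: [-1.502, -0.891, 1.35]
contact_force: [-0.3, -2.2, -2.2]
grip_width: 0.722
```

Emit:
{"fn": "move_arm", "kwargs": {"increments": [[[0, 0, 0], [0, 0, 0]], [[0, 0, 0], [0, 0, 0]], [[-0.01, -0.0028, 0], [0, 0, 0]], [[-0.02, -0.0056, 0], [0, 0, 0]], [[-0.03, -0.0085, 0], [0, 0, 0]], [[-0.045, -0.013, 0], [0, 0, 0]], [[-0.06, -0.017, 0], [0, 0, 0]], [[-0.08, -0.023, 0], [0, 0, 0]], [[-0.1057, -0.0304, 0], [0, 0, 0]], [[-0.12, -0.08, 0], [0, 0, 0]], [[-0.12, -0.13, 0], [0, 0, 0]], [[-0.12, -0.13, 0], [0, 0, 0]]], "gripper": 255, "force": 70}}

```text
time: 40.15
tool_pos: [464.0, 223.1, 249.0]
orientation: [-1.508, -0.895, 1.345]
contact_force: [0.2, 0.8, -2.5]
grip_width: 0.715
```

Run:
```python
from h import *
s=state();print(np.degrees(s["qpos"]).round(0),s["tool_pos"],s["contact_force"],s["grip_width"])
P,Rt=place((418.5,-223),16,38,47,up=120,rb=60);go(P,Rt,"direct",grip=10)
```

```text
[ -15.    9.  -35.   63.   69. -108.] [463.98472018 223.14057183 249.01713318] [ 0.1819417   0.77414575 -2.46378663] 0.7148935683120595
direct [-0.3129, 0.2025, 0.0015] [-21.4, 0.3, 143.0] tcp [ 407. -135.  164.]
```

Emit:
{"fn": "move_arm", "kwargs": {"increments": [[[-0.05, 0.02, 0.0], [-1.5, 0, 8]], [[-0.06, 0.035, 0.0], [-3, 0, 18]], [[-0.08, 0.05, 0.0], [-4, 0, 28]], [[-0.1, 0.062, 0.0], [-5.6, 0, 38]], [[-0.12, 0.075, 0.0], [-7, 0, 48]], [[-0.14, 0.09, 0.0], [-8.5, 0, 58]], [[-0.16, 0.105, 0.001], [-10, 0, 68]], [[-0.185, 0.12, 0.001], [-11.5, 0, 78]], [[-0.205, 0.135, 0.001], [-13, 0, 88]], [[-0.23, 0.148, 0.001], [-14.4, 0, 98]], [[-0.25, 0.162, 0.001], [-16, 0, 108]], [[-0.27, 0.176, 0.001], [-17.5, 0, 118]], [[-0.29, 0.19, 0.001], [-19, 0, 128]], [[-0.305, 0.197, 0.0015], [-20, 0, 136]], [[-0.313, 0.2025, 0.0015], [-21.4, 0.3, 143]], [[-0.313, 0.2025, 0.0015], [-21.4, 0.3, 143]], [[-0.313, 0.2025, 0.0015], [-21.4, 0.3, 143]], [[-0.313, 0.2025, 0.0015], [-21.4, 0.3, 143]]]}}

```text
time: 42.4
tool_pos: [405.2, -135.7, 161.8]
orientation: [1.449, -0.952, -1.324]
contact_force: [-0.6, 0.2, -1.5]
grip_width: 0.709
```

Run:
```python
from h import *
d=snapshot("top");s=state();p0=s["tool_pos"];R0=R.from_rotvec(s["orientation"]).as_matrix()
print(np.degrees(s["qpos"]).round(0),p0,s["contact_force"],s["grip_width"])
C,e,y=yellow(d,175,(280,238,360,305));print(C,e,y,(C-p0)@RX)
P,Rt=place((418.5,-223),16,38,47)
t=p0+np.r_[418.5-C[0],-223-C[1],0]
for z in(150,80,50,40):go(np.r_[t[:2],z],Rt,"z%d"%z,p0,R0)
```

```text
[ 12.  16. -43.  46. -73. -75.] [ 405.13093713 -135.74251891  161.97782181] [-0.09021198  0.1201454  -1.57011572] 0.7153100434203796
[ 407.2912485  -155.57472018  175.        ] [ 64.  113.5  64.2 113. ] 0.420696984942109 19.950063518769124
z150 [0.0689, 0.0074, -0.0026] [0.3, 0.1, 0.1] tcp [ 416. -203.  150.]
z80 [0.0883, -0.0598, -0.003] [0.3, 0.1, 0.1] tcp [ 416. -203.   80.]
z50 [0.0966, -0.0887, -0.0032] [0.3, 0.1, 0.1] tcp [ 416. -203.   50.]
z40 [0.0994, -0.0983, -0.0033] [0.3, 0.1, 0.1] tcp [ 416. -203.   40.]
```

Emit:
{"fn": "move_arm", "kwargs": {"increments": [[[0.03, 0.004, -0.001], [0.3, 0.1, 0]], [[0.069, 0.0074, -0.0026], [0.3, 0.1, 0]], [[0.069, 0.0074, -0.0026], [0.3, 0.1, 0]], [[0.076, -0.017, -0.0027], [0.3, 0.1, 0]], [[0.082, -0.038, -0.0028], [0.3, 0.1, 0]], [[0.088, -0.06, -0.003], [0.3, 0.1, 0]], [[0.092, -0.073, -0.003], [0.3, 0.1, 0]], [[0.0966, -0.0887, -0.0032], [0.3, 0.1, 0]], [[0.0978, -0.093, -0.0032], [0.3, 0.1, 0]], [[0.0994, -0.0983, -0.0033], [0.3, 0.1, 0]], [[0.0994, -0.0983, -0.0033], [0.3, 0.1, 0]]], "force": 35}}

```text
time: 43.82
tool_pos: [416.0, -203.6, 39.8]
orientation: [1.451, -0.955, -1.32]
contact_force: [0.7, 0.6, -0.7]
grip_width: 0.717
```

Emit:
{"fn": "move_arm", "kwargs": {"increments": [[[0.0005, -0.0015, 0], [0, 0, 0]], [[0.001, -0.003, 0], [0, 0, 0]], [[0.001, -0.003, 0], [0, 0, 0]]]}}

```text
time: 44.2
tool_pos: [416.0, -204.1, 38.5]
orientation: [1.448, -0.961, -1.316]
contact_force: [0.2, 2.3, 7.0]
grip_width: 0.714
```

Emit:
{"fn": "move_arm", "kwargs": {"increments": [[[0.0005, -0.0018, 0], [0, 0, 0]], [[0.001, -0.0035, 0], [0, 0, 0]], [[0.001, -0.0035, 0], [0, 0, 0]]]}}

```text
time: 44.58
tool_pos: [415.9, -204.1, 35.3]
orientation: [1.447, -0.962, -1.316]
contact_force: [-0.5, 4.4, 8.7]
grip_width: 0.714
```

Emit:
{"fn": "move_arm", "kwargs": {"increments": [[[0.0006, -0.002, 0], [0, 0, 0]], [[0.0006, -0.002, 0], [0, 0, 0]]]}}

```text
time: 44.82
tool_pos: [415.8, -204.0, 32.6]
orientation: [1.448, -0.96, -1.317]
contact_force: [0.1, 3.4, 7.6]
grip_width: 0.711
```

Emit:
{"fn": "move_arm", "kwargs": {"increments": [[[0, 0, 0], [0, 0, 0]], [[0, 0, 0], [0, 0, 0]], [[0, 0, 0], [0, 0, 0]], [[0, 0, 0], [0, 0, 0]], [[-0.01, 0, 0], [0, 0, 0]], [[-0.03, 0, 0], [0, 0, 0]], [[-0.06, 0, 0], [0, 0, 0]], [[-0.1, 0, 0], [0, 0, 0]], [[-0.13, 0.04, 0], [0, 0, 0]], [[-0.13, 0.08, 0], [0, 0, 0]], [[-0.13, 0.12, 0], [0, 0, 0]], [[-0.13, 0.12, 0], [0, 0, 0]]], "gripper": 0}}

```text
time: 46.32
tool_pos: [405.2, -112.4, 183.7]
orientation: [1.456, -0.957, -1.318]
contact_force: [0.1, 0.2, -0.9]
grip_width: 1.001
```

Run:
```python
from h import *
s=state();print(np.degrees(s["qpos"]).round(0),s["tool_pos"],s["contact_force"],s["grip_width"])
d=snapshot("top");print(yellow(d,56,(300,195,380,249)),yellow(d,56,(300,251,380,305)))
cv2.imwrite("pics/z.png",cv2.resize(d["pixels"][120:320,90:430],(765,450),interpolation=2))
```

```text
[ 15.  17. -40.  59. -72. -64.] [ 405.15498897 -112.39950682  183.65001027] [ 0.13255102  0.22903048 -0.91986023] 1.0011315630644018
(array([ 515.53129894, -208.90615057,   56.        ]), array([ 61.1, 112.5,  61.3, 112. ]), np.float64(0.052920277408949244)) (array([ 417.29247613, -221.58980869,   56.        ]), array([ 62.6, 111.9,  62.8, 111.5]), np.float64(-0.33840779771183993))
```

View pics/z.png

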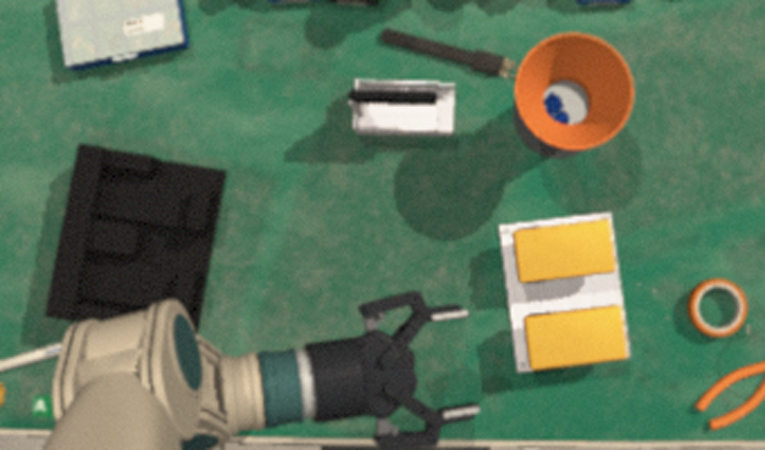

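Run:
```python
from h import *
for n,roi in(("top",(240,148,300,190)),("scene",(215,185,275,230))):
    a=snapshot(n)["pixels"];x0,y0,x1,y1=roi;h=cv2.cvtColor(a,cv2.COLOR_BGR2HSV)[y0:y1,x0:x1]
    print(n,"blue",(cv2.inRange(h,(105,120,60),(130,255,255))>0).sum(),"white",(cv2.inRange(h,(0,0,130),(180,50,255))>0).sum())
    if n=="scene":cv2.imwrite("pics/y.png",np.hstack([cv2.resize(a[180:235,205:285],(480,330),interpolation=2),cv2.resize(a[140:205,265:335],(320,297),interpolation=2)[:297].copy() if 0 else cv2.resize(a[140:205,265:335],(320,330),interpolation=2)]))
```

```text
top blue 0 white 779
scene blue 0 white 16
```

View pics/y.png

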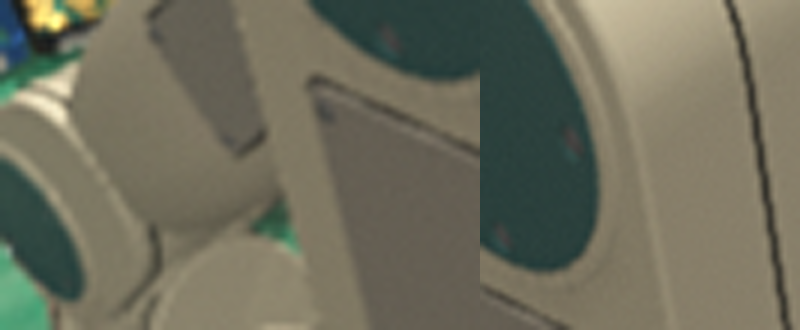

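Run:
```python
from h import *
s=state();R0=R.from_rotvec(s["orientation"]).as_matrix()
go(s["tool_pos"]+[0,0,150],R0,"up");go([230,-500,350],frame([.05,-.3,-1],[-.9,-.4,0]),"away")
```

```text
up [-0.0414, 0.1442, 0.0007] [0.0, 0.0, 0.0] tcp [ 404. -113.  331.]
away [0.3016, 0.2615, 0.2224] [-14.1, 8.7, -56.6] tcp [ 230. -500.  350.]
```

Emit:
{"fn": "move_arm", "kwargs": {"increments": [[[-0.0414, 0.144, 0], [0, 0, 0]], [[-0.0414, 0.144, 0], [0, 0, 0]], [[-0.0414, 0.144, 0], [0, 0, 0]], [[-0.0414, 0.144, 0], [0, 0, 0]], [[0.302, 0.262, 0.222], [-14, 8.7, -56.6]], [[0.302, 0.262, 0.222], [-14, 8.7, -56.6]], [[0.302, 0.262, 0.222], [-14, 8.7, -56.6]], [[0.302, 0.262, 0.222], [-14, 8.7, -56.6]], [[0.302, 0.262, 0.222], [-14, 8.7, -56.6]], [[0.302, 0.262, 0.222], [-14, 8.7, -56.6]], [[0.302, 0.262, 0.222], [-14, 8.7, -56.6]], [[0.302, 0.262, 0.222], [-14, 8.7, -56.6]], [[0.302, 0.262, 0.222], [-14, 8.7, -56.6]], [[0.302, 0.262, 0.222], [-14, 8.7, -56.6]], [[0.302, 0.262, 0.222], [-14, 8.7, -56.6]], [[0.302, 0.262, 0.222], [-14, 8.7, -56.6]], [[0.302, 0.262, 0.222], [-14, 8.7, -56.6]]]}}

```text
time: 48.6
tool_pos: [249.2, -491.5, 350.7]
orientation: [1.864, 0.078, -1.902]
contact_force: [-0.6, -0.1, -0.6]
grip_width: 1.001
```

Run:
```python
from h import *
print(state()["tool_pos"])
d=snapshot("top");print(yellow(d,56,(300,195,380,249)),yellow(d,56,(300,251,380,305)))
a=snapshot("scene")["pixels"];h=cv2.cvtColor(a,cv2.COLOR_BGR2HSV)
for x0,y0,x1,y1 in((215,185,275,230),(285,140,330,200)):
    r=h[y0:y1,x0:x1];print("blue",(cv2.inRange(r,(105,120,60),(130,255,255))>0).sum(),"white",(cv2.inRange(r,(0,0,130),(180,50,255))>0).sum())
t=d["pixels"]
h=cv2.cvtColor(t,cv2.COLOR_BGR2HSV);n,_,st,c=cv2.connectedComponentsWithStats(cv2.inRange(h,(105,120,60),(130,255,255))[140:200,300:380]);print(st,c)
cv2.imwrite("pics/x.png",np.hstack([cv2.resize(a[180:235,205:285],(480,330),interpolation=2),cv2.resize(a[140:205,265:335],(320,330),interpolation=2)]))
```

```text
[ 249.21627054 -491.49587477  350.66351746]
(array([ 515.74108857, -208.8385698 ,   56.        ]), array([ 61. , 112.4,  61.2, 111.9]), np.float64(0.2721738375409487)) (array([ 417.2885699 , -221.50281561,   56.        ]), array([ 62.6, 111.7,  62.8, 111.3]), np.float64(-0.3503534363868532))
blue 0 white 681
blue 55 white 84
[[   0    0   80   60 4747]
 [  33   23    9   11   53]] [[39.53128292 29.51780072]
 [36.69811321 27.90566038]]
```

Run:
```python
from h import *
d=snapshot("scene");h=cv2.cvtColor(d["pixels"],cv2.COLOR_BGR2HSV)
n,_,st,c=cv2.connectedComponentsWithStats(cv2.inRange(h,(105,120,60),(130,255,255)))
print([(st[i].tolist(),c[i].round(0).tolist()) for i in range(1,n) if 215<c[i][0]<400 and 130<c[i][1]<300 and st[i,4]>3])
print(proj(d,[[683,-208,z] for z in(4,40,82,136)]).round(0))
s=[(c,a) for c,a in()];sign_off()
```

```text
[([277, 138, 18, 18, 141], [285.0, 145.0])]
[[302. 187.]
 [302. 179.]
 [303. 170.]
 [303. 158.]]
the job is handed in; nothing more can be done
```

The job is handed in: the scoop is emptied and set back down, and both meters lie face down on the rest. The one thing I couldn't confirm is that every foot lies below 75 mm inside the jar.

**What I did:** I tipped the scoop over the funnel to 82°, gave it a short shake, and set it back on the worktop. I lifted each meter by its free end, drew it out from under the lip, turned it over and lowered it onto a place.

**Meters:** the last top view puts them about 2 mm from the place centres, and within 0.4° of the rest's direction. Their yellow backs face up. I released each one at a pad contact of about 8 N and dropped neither.

**Scoop:** it looks upright, close to where it started. There was no blue left in it from either camera.

**Tape:** the tape roll looked unmoved in the last top picture.

**Feet:** the top view shows a blue cluster inside the funnel throat, over the jar floor. The side view found no blue through the jar wall, which doesn't match the top view. I therefore couldn't confirm how deep the feet lie, and I never got an exact count. I found no loose blue foot on the worktop around the scoop or jar.

**Other:** the last picture I asked for was refused by the viewer limit, so the final scoop and feet checks were colour masks only. The whole run took about 49 s of robot time.

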